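# Stop the culture shaker and swing its counterweighted hood open

## Robot

A 6-joint arm with a two-finger parallel gripper is mounted at the origin on the work surface. World frame = base frame: x ahead of the robot, y to its left, z up, the work surface at z = 0. Lengths are in m, angles in rad, forces in N, time in s.
With the tool pointing down it reaches from about 0.275 to 0.85 m from the base axis. Payload 5.2 kg.
Tool frame: the origin (TCP) lies between the finger pads; the fingertips stand manip.nose_length ahead of it and the grasp point (between the pads) lies 6 mm ahead of it (manip.nose_length is the distance from the TCP to the fingertips, in m); z points along the fingers, y is the direction in which the jaws open and shut (so a half turn about z gives the same grasp; the last joint's range is limited). The gripper opens to 85 mm and grips with 20 to 120 N. Pads are 22 mm wide; open, the fingers measure 114 mm over their backs; the gripper's body (76 mm by 85 mm) begins 54 mm behind the grasp point. The pads swing forward as they close: fully open they stand 13 mm farther back than shut.
Start: joints at [1.095, 0.259, 1.535, -0, 1.348, -0.203], TCP at [0.148, 0.53, 0.218] pointing down, gripper open.
Joint ranges: [-3.14, 3.14], [-0.91, 2.08], [0.19, 2.58], [-1.22, 4.36], [0.22, 2.71], [-3.12, 3.12]. Speed limits (rad/s): [2.57, 2.57, 3.14, 3.14, 3.14, 3.14].

## Interface

Orientations are given as a unit quaternion [x, y, z, w].
In Python, from workcell import manip gives the robot as it stands.
- The arm moves only by the tool drive_tool, never from a script. Its argument "steps" is a list of rows, each a list of 3 entries, a list of its own where there are three numbers: the finger opening in mm, from 0 to 85.4, then the shift along the tool's x, y, z in mm, then the turn, a rotation vector about the tool's x, y, z in degrees. A call has 1 to 12 rows; each row shifts and turns the commanded pose from where the row before left it, along the tool's axes as they then stand; what a row does not reach is not made up. A row lasts 1/12 s, in which the tool goes at most 41.7 mm and 7.16 degrees, less where a joint would pass 70% of its speed; a pose out of reach is approached as far as the arm can. A call is refused whole if a number of a shift passes 41.7 or a number of a turn 7.16, either way. A call with a gripper value outside its range is refused whole. The fingers move at their own pace and stop on an object; "grip_force" is the grip in N (left out, the last holds). Time passes only in rows, so rows that do not move let the fingers close. It gives the time, the measured TCP pose, the force and the opening at its end, in the units of the state.
- manip.get_obs(): the state, without advancing time (a new reading comes with each control period).
- manip.read_camera(name): name is "side" or "top"; returns (picture, depth): 400x640x3 uint8, red, green, blue; 400x640 float32, m along the optical axis (not along the pixel's ray), 0 where there is no reading.
- manip.camera_info(name): a dict with "intrinsics" (3x3 intrinsics, pixels), "distortion" ([k1, k2, p1, p2, k3] as OpenCV has them; the pictures are not rectified), "rvec" (rotation vector, rad) and "tvec" (3), from world to camera coordinates, as OpenCV has them. Camera axes: x right, y down, z forward; pixel columns grow to the right and rows downward; lengths in m; the calibration is good to about 2 mm. A picture is of the moment at which its call begins. camera_info takes no time and is no camera call.
- manip.finish_job(): hands the job in, once; it reports no verdict.
The state is a dict: "t": time; "q": joint angles; "joint_velocities": joint speeds; "tau": joint torques, N m; "ee_pos": TCP position; "orientation": TCP orientation; "ft_force": force on the tool from outside, world axes, zero at the start; "ft_torque": the same for the moment, N m; "width": opening from 0.0 (shut) to 1.0 (fully open).
Only numpy, scipy, OpenCV 4.12 (cv2) and the standard library are available. Lean on these libraries where they do the work, as an engineer would, in place of code of your own. Each camera call takes 0.05 s, during which the arm holds its last target.

## Task

The shaking run is over: press the round stop button on the shaker's control deck all the way down and let it come back up, then push the clear counterweighted hood up by the bar on its front until it tips past its balance point, swings fully open and stays there by itself. Do it all with the fingertips or the outside of the fingers, without taking the bar between them, and raise the hood smoothly, without throwing it. Leave the jars, dishes, forceps, spray bottle and beaker where they stand, and finish clear of everything.

Things in the scene. Friction and masses are not known exactly. Their poses are not given: they have to be found in the camera images.
- shaker: Bench-top orbital shaker, fixed, turned up to 15 degrees. Chassis: x -215 to +170 mm, y 340 wide, flat top 105 above the table. Origin on the table, x from its front (control deck, by the robot) to its back, y left, z up. Deck, x -215 to -73, from the right: stop button, two keys and a flat display (fixed), a loose small jar. Behind it, six jars clamped under the hood, tops 202 above the table.
- stop_top (a point): Centre of the top face of the stop button at rest: black round push button 34 mm across in a dark steel collar 50 mm across, at the right-hand front end of the deck, 123 mm above the table, at the shaker's (-178, -122, 123) mm. It is pressed straight down.
- stop (a joint): Travel of the stop button in m: 0 up, 0.006 fully down. A spring brings it back; fully down takes about 5 N.
- hood: The shaker's clear hood, hinged at its back, 238 deep, 300 wide, top 232 mm above the table. Origin: middle of its push bar's axis, a level steel rod 14 mm thick, 160 long, along y, 40 mm before the front pane, on two brackets 12 wide, 66 left and right of the middle. Shut: origin at the shaker's (-112, 0, 178) mm, axes as the shaker's; under the bar 66 mm free to the deck, open in front.
- bar_below (a point): Point on the underside of the push bar at its middle (moves with the hood), where to push it up. The hood turns about a level line along the shaker's y at the shaker's x 178, z 118 mm, 296 mm from the bar's axis, which starts 0.204 rad above level seen from it. Front goes up and back: tilt 0 shut, 1.40 rad fully open on its stop. Slow raising takes 2 to 5 N at the bar, less near balance.
- hood_front (a point): Middle of the top front edge of the hood (moves with it). A counterweight behind the hinge balances the hood at a tilt of 0.465 rad (bar axis 301 mm above the table): let go below that, it falls shut; above it, it swings open by itself, damped, in about 2 s from 0.6 rad, and stays open.
- vial: small capped glass jar, 36 mm across, 55 mm tall, standing on the left end of the shaker's control deck; origin under its centre. Bystander.
- jar_right: capped glass culture jar, 72 mm across, 115 mm tall, on the table beside the shaker's right side (-y of the shaker); origin under its centre. Bystander.
- jar_left: the same kind of jar beside the shaker's left side (+y of the shaker). Bystander.
- dishes: stack of two shut white culture dishes, 94 mm across, 36 mm tall, on the table; origin under its centre. Bystander.
- forceps: long steel forceps, 230 mm long, about 20 mm wide, 9 mm high, lying flat along their own x; origin under their middle. Bystander.
- spray: white spray bottle, 72 mm across, 197 mm tall, its nozzle reaching 53 mm to -x; origin under its centre. Bystander.
- beaker: empty open glass beaker, 80 mm across, 100 mm tall; origin under its centre. Bystander.

How it is judged:
On the way, in this order (a step that is already met when the one before it is completed fails the run):
1. the stop button is pressed fully down while the hood is still shut (value of joint stop above 0.0048 m and angle between hood's own z axis and vertical below 0.05 rad), for 0.05 s.
2. the stop button is let up again, the hood still shut (value of joint stop below 0.001 m and angle between hood's own z axis and vertical below 0.05 rad), for 0.05 s.
3. the fingers push the hood up at its front (angle between hood's own z axis and vertical between 0.15 and 0.45 rad and contact force between the fingers and hood above 0.3 N and x of the grasp point in the frame of hood below 0.06 m), for 0.02 s.
4. the hood is pushed up past its balance point (angle between hood's own z axis and vertical above 0.55 rad), for 0.1 s.
At the end, for the whole second after the job is handed in: the hood stands fully open by itself (within 0.1 rad of its stop, at rest), the stop button is up, and no bystander has moved more than 30 mm (angle between hood's own z axis and vertical above 1.3 rad and angular speed of hood below 0.05 rad/s and value of joint stop below 0.001 m and distance of each of vial, jar_right, jar_left, dishes, forceps, spray, beaker from where it was at the start of the episode below 0.03 m); the robot touches nothing.
It fails at once if a jar, the dishes, the forceps, the spray bottle or the beaker is moved more than 30 mm, lifted or knocked over (distance of any of vial, jar_right, jar_left, dishes, forceps, spray, beaker from where it was at the start of the episode above 0.03 m or angle between any of vial, jar_right, jar_left, dishes, forceps, spray, beaker's own z axis and vertical above 0.4 rad).
It fails at once if the push bar is taken between the fingers (the grasp point comes onto the bar's axis) (x of the grasp point in the frame of hood between -0.008 and 0.008 m and z of the grasp point in the frame of hood between -0.008 and 0.008 m and y of the grasp point in the frame of hood between -0.085 and 0.085 m).
It fails at once if the hood is thrown open or let slam shut (faster than 2.5 rad/s) (angular speed of hood above 2.5 rad/s).
It also fails if it takes over 48 s, if anything falls off the work surface, if the arm or the gripper's body presses on something with over 40 N, if the wrist force passes 120 N, or if a joint passes its speed limit or range.

## Working session

There is one attempt and no reset: what is moved stays moved. The work goes in short steps, Python scripts to look and compute and a tool call to move; the robot and the scene stay as the last step left them, time stands still between calls to the robot, and variables do not carry over. Pictures are saved under pics/ and viewed, and the job is handed in when it is done.

Besides the shell and the picture viewer there is one more tool, called after "Emit:" as name(argument=value, ...), one argument or row to a line, values as JSON. drive_tool: Moves the arm, as the interface text tells. Its arguments: {"type":"object","properties":{"steps":{"type":"array"},"grip_force":{"type":"number"}},"required":["steps"]}

```bash
mkdir -p pics; ls
python3 - <<'E'
from workcell import manip
import cv2,numpy as np
print(manip.get_obs(), manip.nose_length)
for n in("side","top"):
    p,d=manip.read_camera(n); cv2.imwrite(f"pics/{n}0.png",p[:,:,::-1]); np.save(f"pics/{n}0.npy",d); np.save(f"pics/{n}0rgb.npy",p)
    print(n,manip.camera_info(n))
E
```

```text
pics
{'t': 0.0, 'q': array([ 1.09521007e+00,  2.59370994e-01,  1.53611113e+00, -7.09590938e-06,
        1.34797023e+00, -2.02802358e-01]), 'joint_velocities': array([-1.30844663e-03, -7.05367355e-04, -7.68752554e-04, -2.74223827e-04,
        3.05708952e-04,  9.57618305e-05]), 'tau': array([-1.31871839e-04, -4.46025610e+01, -2.90569031e+01, -4.14504402e-04,
        1.17141323e-02, -2.34783090e-05]), 'ee_pos': array([0.14789905, 0.52916497, 0.21714838]), 'orientation': array([ 1.35968627e-01,  9.90712707e-01, -8.78024790e-04, -3.06125510e-04]), 'ft_force': array([-0.17733603, -0.50024544,  0.2557798 ]), 'ft_torque': array([0.00323911, 0.0361843 , 0.00731314]), 'width': 1.0003176452008928} 0.025
side {'intrinsics': array([[389.18772377,   0.        , 322.8296255 ],
       [  0.        , 389.18772377, 205.72189717],
       [  0.        ,   0.        ,   1.        ]]), 'distortion': array([0.02799703, 0.        , 0.        , 0.        , 0.        ]), 'rvec': array([ 2.06313092, -0.52124661,  0.30997597]), 'tvec': array([-0.44290884,  0.24498983,  1.08031374])}
top {'intrinsics': array([[419.7095824 ,   0.        , 314.92372238],
       [  0.        , 419.7095824 , 210.85782589],
       [  0.        ,   0.        ,   1.        ]]), 'distortion': array([-0.07272423,  0.        ,  0.        ,  0.        ,  0.        ]), 'rvec': array([ 2.13344093, -2.1923271 ,  0.1150595 ]), 'tvec': array([0.00751094, 0.50823893, 1.38527943])}
```

View pics/side0.png

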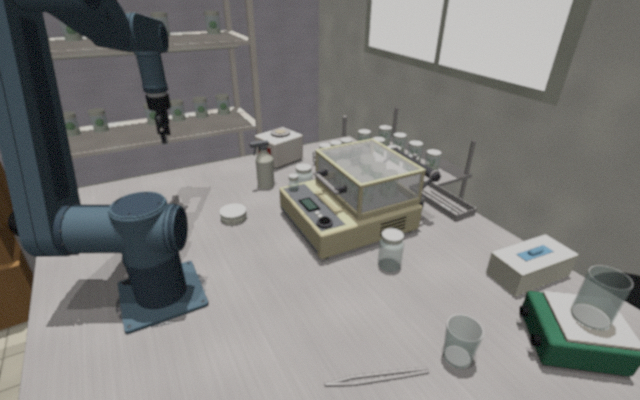

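View pics/top0.png

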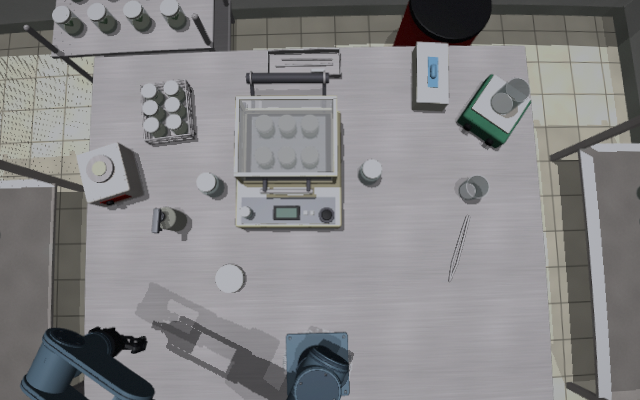

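The top view shows the shaker nearly square to the robot. The stop button is at about (327,214), the vial at (247,212), the display at (287,212) and the hood at (235–340, 97–183). Next I'll zoom in and measure.

```bash
cat > h.py <<'E'
import numpy as np,cv2
from workcell import manip
def cam(n):
    c=manip.camera_info(n);R=cv2.Rodrigues(c["rvec"])[0];return c,R,np.array(c["tvec"]).ravel()
def onz(n,uv,z):
    c,R,t=cam(n);uv=np.array(uv,float).reshape(-1,1,2)
    p=cv2.undistortPoints(uv,c["intrinsics"],c["distortion"]).reshape(-1,2)
    d=np.c_[p,np.ones(len(p))]@R; o=-R.T@t
    return o+d*((z-o[2])/d[:,2])[:,None]
def proj(n,P):
    c,R,t=cam(n);return cv2.projectPoints(np.array(P,float).reshape(-1,1,3),c["rvec"],c["tvec"],c["intrinsics"],c["distortion"])[0].reshape(-1,2)
E
python3 - <<'E'
from h import *
p=np.load("pics/top0rgb.npy")[:,:,::-1]
cv2.imwrite("pics/topz.png",cv2.resize(p[160:240,220:360],None,fx=5.5,fy=5.5,interpolation=cv2.INTER_CUBIC))
s=np.load("pics/side0rgb.npy")[:,:,::-1]
cv2.imwrite("pics/sidez.png",cv2.resize(s[130:260,270:430],None,fx=4.6,fy=4.6,interpolation=cv2.INTER_CUBIC))
g=cv2.cvtColor(p,cv2.COLOR_BGR2GRAY)
m=(g<75).astype(np.uint8); m[:, :310]=0;m[:,345:]=0;m[:200]=0;m[230:]=0
n,l,st,ce=cv2.connectedComponentsWithStats(m);print(st,ce)
for i in range(1,n):
  if st[i,4]>30: print(onz("top",ce[i],.123))
E
```

```text
[[     0      0    640    400 255826]
 [   321    209     12     12    110]
 [   333    217      1      1      1]
 [   322    221      1      1      1]
 [   330    221      2      1      2]
 [   325    222      4      1      4]
 [   310    227     30      2     56]] [[319.4957862  199.48680353]
 [326.26363636 214.37272727]
 [333.         217.        ]
 [322.         221.        ]
 [330.5        221.        ]
 [326.5        222.        ]
 [324.28571429 227.5       ]]
[[ 0.48569356 -0.04179053  0.123     ]]
[[ 0.44463514 -0.03438097  0.123     ]]
```

View pics/topz.png

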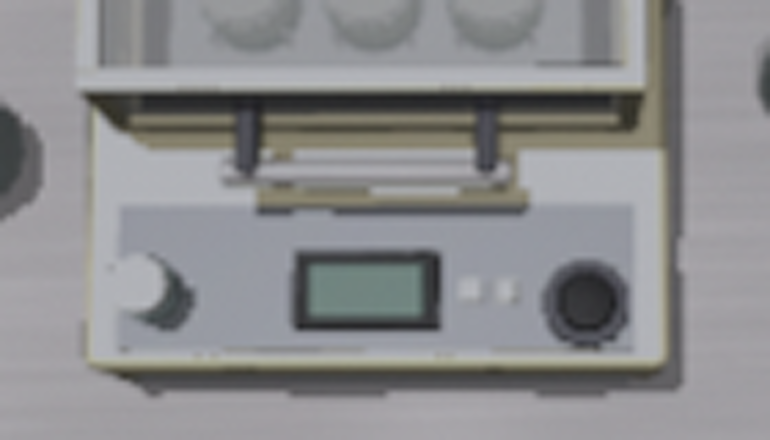

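View pics/sidez.png

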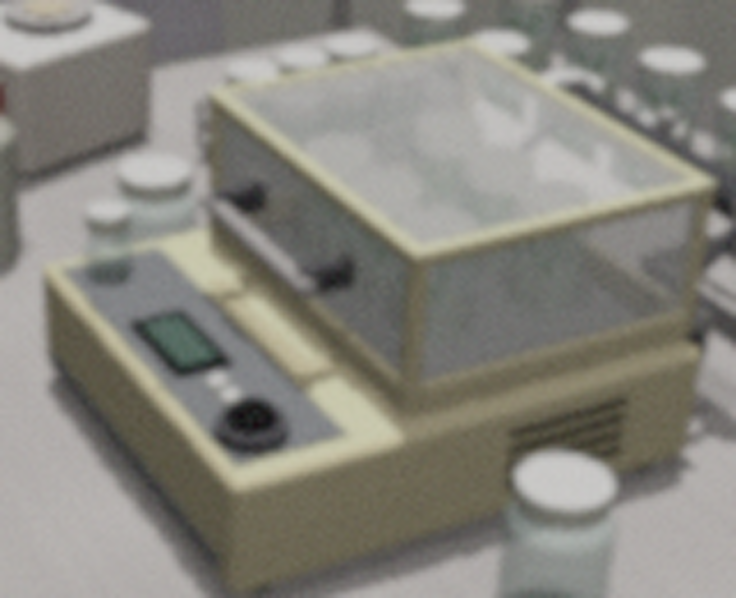

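The top zoom shows the button centre at zoom (585,296), the bar from (222,172) to (513,172) and the front edge from (90,362) to (665,362). The side zoom agrees: the button is on the right and the hood is shut.

Run:
```python
from h import *
def z(u,v): return [220+(u+.5)/5.5-.5,160+(v+.5)/5.5-.5]
b=onz("top",z(585,296),.123)[0]
e=onz("top",[z(222,172),z(513,174)],.178)
f=onz("top",[z(88,364),z(666,364)],.105)
bk=onz("top",[z(665,150),z(92,110)],.105)
print("button",b,"bar",e,e.mean(0),np.linalg.norm(e[1]-e[0]),"front",f,np.linalg.norm(f[1]-f[0]))
for q in(e,f):
  d=q[0]-q[1];print("yaw",np.degrees(np.arctan2(-d[0],d[1])))
c,s=0,0
h=onz("top",[[235,97],[340,97],[235,183],[340,183]],.232);print(h)
print("vial",onz("top",z(140,280),.16))
for n,uv,zz in [("dishes",(230,278),.036),("jarL",(207,183),.115),("jarR",(371,171),.115),("spray",(172,220),.15)]: print(n,onz("top",uv,zz))
# side button
s=[270+(250.5)/4.6-.5,130+(416)/4.6-.5]; print("side button",onz("side",s,.123))
s2=[[270+(a+.5)/4.6-.5,130+(b_+.5)/4.6-.5] for a,b_ in((213,205),(312,288))]; print("side bar",onz("side",s2,.178))
d=np.load("pics/top0.npy");print(d[214,326],d[190,286])
```

```text
button [ 0.48875747 -0.04091203  0.123     ] bar [[ 0.5571909   0.15819084  0.178     ]
 [ 0.55155181 -0.00204015  0.178     ]] [0.55437135 0.07807534 0.178     ] 0.1603301941619312 front [[ 0.45896262  0.24712408  0.105     ]
 [ 0.44994579 -0.08684722  0.105     ]] 0.33409300232238026
yaw -2.015607735344387
yaw -1.5465421804267494
[[ 0.83527013  0.22327671  0.232     ]
 [ 0.82529372 -0.09077143  0.232     ]
 [ 0.57367642  0.22360183  0.232     ]
 [ 0.56497162 -0.08166729  0.232     ]]
vial [[0.50065435 0.20709473 0.16      ]]
dishes [[0.29164183 0.28060796 0.036     ]]
jarL [[0.59788916 0.33661643 0.115     ]]
jarR [[ 0.62183172 -0.18913567  0.115     ]]
spray [[0.47846404 0.43700194 0.15      ]]
side button [[ 0.48396712 -0.04280339  0.123     ]]
side bar [[0.55640572 0.14702338 0.178     ]
 [0.55708007 0.00351964 0.178     ]]
1.3163648 1.2618572
```

The button is at about (0.488, −0.042). The bar middle is at about (0.556, 0.079), and the shaker is yawed about −1.7°; both views agree to within 5 mm. First I'll raise the tool, shut the fingers and square up the yaw.

Emit:
drive_tool(
  steps=[
    [0,[0,0,-41],[0,0,-7]],
    [0,[0,0,-41],[0,0,-7]],
    [0,[0,0,0],[0,0,0]],
    [0,[0,0,0],[0,0,0]],
  ],
  grip_force=40,
)

```text
t: 0.43
ee_pos: [0.1487, 0.5309, 0.3026]
orientation: [0.014, 1.0, 0.002, 0.001]
ft_force: [-0.1, -0.0, -1.0]
width: 0.458
```

```bash
cat >> h.py <<'E'
from scipy.spatial.transform import Rotation as Ro
def rel(target):
    o=manip.get_obs();R=Ro.from_quat(o["orientation"]).as_matrix()
    print("t",o["t"],"q",o["q"].round(3),"pos",o["ee_pos"].round(4),"w",o["width"],"F",o["ft_force"].round(1));print(R.round(3))
    print("toolshift mm",(R.T@(np.array(target)-o["ee_pos"])*1000).round(1))
E
python3 -c "
from h import *
rel([.488,-.042,.20])"
```

```text
t 0.4333 q [ 1.095  0.215  1.387  0.     1.534 -0.447] pos [0.1487 0.5309 0.3026] w 0.4579888398833945 F [-0.1 -0.  -1. ]
[[-1.     0.029  0.003]
 [ 0.029  1.     0.005]
 [-0.002  0.005 -1.   ]]
toolshift mm [-355.4 -563.4  100.6]
```

Emit:
drive_tool(
  steps=[
    [0,[-22,-35,0],[0,0,0]],
    [0,[-22,-35,0],[0,0,0]],
    [0,[-22,-35,0],[0,0,0]],
    [0,[-22,-35,0],[0,0,0]],
    [0,[-22,-35,0],[0,0,0]],
    [0,[-22,-35,0],[0,0,0]],
    [0,[-22,-35,0],[0,0,0]],
    [0,[-22,-35,0],[0,0,0]],
    [0,[-22,-35,0],[0,0,0]],
    [0,[-22,-35,0],[0,0,0]],
    [0,[-22,-35,0],[0,0,0]],
    [0,[-22,-35,0],[0,0,0]],
  ],
)

```text
t: 1.43
ee_pos: [0.3998, 0.1004, 0.2986]
orientation: [0.015, 1.0, 0.0, -0.001]
ft_force: [1.0, 0.5, 1.3]
width: 0.001
```

Emit:
drive_tool(
  steps=[
    [0,[-22,-35,0],[0,0,0]],
    [0,[-22,-35,0],[0,0,0]],
    [0,[-22,-35,10],[0,0,0]],
    [0,[-22,-35,10],[0,0,0]],
    [0,[0,0,25],[0,0,0]],
    [0,[0,0,25],[0,0,0]],
    [0,[0,0,0],[0,0,0]],
    [0,[0,0,0],[0,0,0]],
    [0,[0,0,0],[0,0,0]],
  ],
)

```text
t: 2.18
ee_pos: [0.4833, -0.0384, 0.2309]
orientation: [0.014, 1.0, 0.0, 0.0]
ft_force: [-0.5, 0.3, 0.0]
width: 0.004
```

```bash
python3 -c "
from h import *
rel([.488,-.042,.168])
for n in('top','side'):
    p,d=manip.read_camera(n);p=p[:,:,::-1]
    c=p[150:250,240:380] if n=='top' else p[100:240,270:430]
    cv2.imwrite(f'pics/{n}1.png',cv2.resize(c,None,fx=4,fy=4,interpolation=cv2.INTER_CUBIC))
"
```

```text
t 2.1833 q [-0.31   0.131  1.663  0.     1.347 -1.852] pos [ 0.4833 -0.0384  0.2309] w 0.003793043361420268 F [-0.5  0.3  0. ]
[[-1.     0.028  0.   ]
 [ 0.028  1.     0.   ]
 [-0.     0.    -1.   ]]
toolshift mm [-4.8 -3.5 62.9]
```

View pics/side1.png

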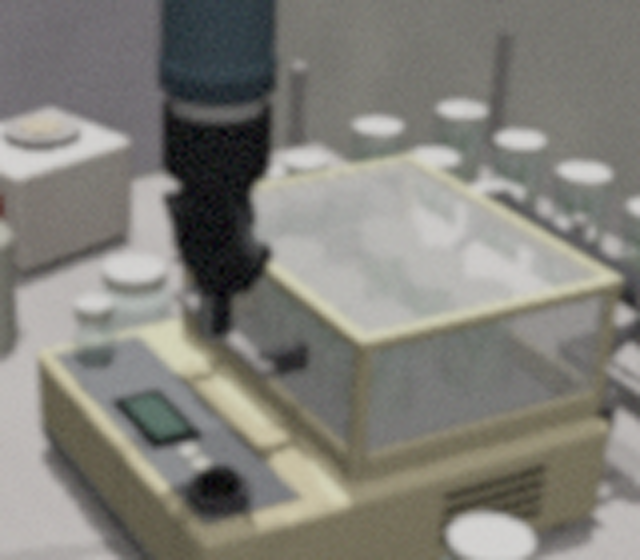

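View pics/top1.png

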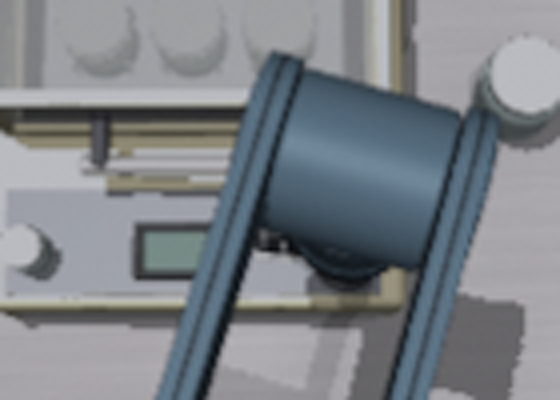

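The tip hangs just above the button and the hood is untouched. Now I'll align, descend and watch the force.

Emit:
drive_tool(
  steps=[
    [0,[-4,-3.5,20],[0,0,0]],
    [0,[0,0,25],[0,0,0]],
    [0,[0,0,28],[0,0,0]],
    [0,[0,0,5],[0,0,0]],
    [0,[0,0,0],[0,0,0]],
    [0,[0,0,0],[0,0,0]],
  ],
)

```text
t: 2.78
ee_pos: [0.488, -0.0423, 0.154]
orientation: [0.014, 1.0, -0.0, 0.001]
ft_force: [0.0, -0.6, -0.0]
width: -0.002
```

Emit:
drive_tool(
  steps=[
    [0,[0,0,4],[0,0,0]],
    [0,[0,0,2],[0,0,0]],
    [0,[0,0,2],[0,0,0]],
    [0,[0,0,2],[0,0,0]],
    [0,[0,0,0],[0,0,0]],
    [0,[0,0,0],[0,0,0]],
  ],
)

```text
t: 3.28
ee_pos: [0.4871, -0.0423, 0.1425]
orientation: [0.014, 1.0, -0.0, -0.0]
ft_force: [-0.5, 0.5, -0.2]
width: 0.003
```

Emit:
drive_tool(
  steps=[
    [0,[0,0,2],[0,0,0]],
    [0,[0,0,0],[0,0,0]],
    [0,[0,0,0],[0,0,0]],
  ],
)

```text
t: 3.53
ee_pos: [0.4871, -0.0423, 0.1403]
orientation: [0.014, 1.0, 0.0, -0.0]
ft_force: [-0.4, -0.2, -0.7]
width: 0.003
```

```bash
python3 -c "
from h import *
rel([.488,-.042,.14])
p,d=manip.read_camera('side');p=p[:,:,::-1]
print(manip.get_obs()['ft_force'],proj('side',[[.487,-.042,.123],[.487,-.042,.116]]))
c=p[130:230,270:370]
cv2.imwrite('pics/side2.png',cv2.resize(c,None,fx=6,fy=6,interpolation=cv2.INTER_CUBIC))
"
```

```text
t 3.5333 q [-0.315  0.219  1.79   0.     1.132 -1.857] pos [ 0.4871 -0.0423  0.1403] w 0.0033244961900412403 F [-0.4 -0.2 -0.7]
[[-1.     0.029 -0.   ]
 [ 0.029  1.     0.   ]
 [ 0.     0.    -1.   ]]
toolshift mm [-0.9  0.3  0.3]
[ 0.28756686 -0.43581044  0.87330965] [[324.69928508 219.55457364]
 [324.66795982 221.47100123]]
```

View pics/side2.png

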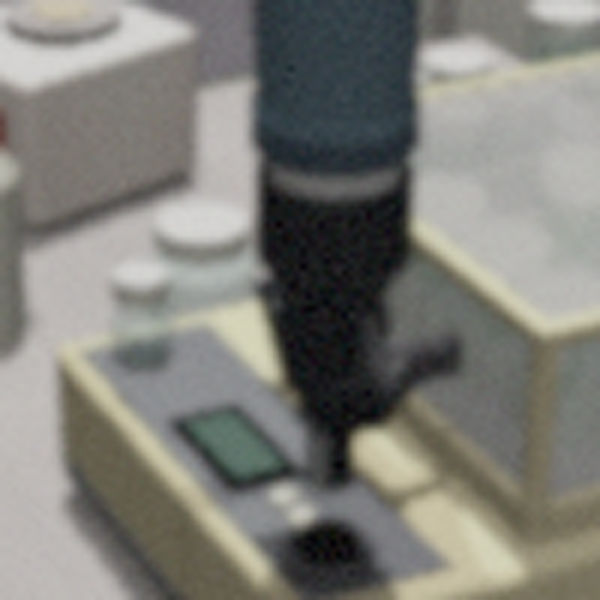

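```bash
python3 -c "
from h import *
p,d=manip.read_camera('side');p=p[:,:,::-1]
np.save('pics/d2.npy',d)
c=p[185:230,300:350]
c=cv2.convertScaleAbs(c,alpha=2.2,beta=10)
cv2.imwrite('pics/side3.png',cv2.resize(c,None,fx=12,fy=12,interpolation=cv2.INTER_NEAREST))
C,R,t=cam('side')
for v in range(190,226,2):
  u=325; q=cv2.undistortPoints(np.array([[[u,v]]],float),C['intrinsics'],C['distortion']).ravel()
  print(v,d[v,u],(R.T@(np.array([*q,1])*d[v,u]-t)).round(3))
"
```

```text
190 1.1066085 [ 0.474 -0.064  0.24 ]
192 1.112612 [ 0.475 -0.062  0.232]
194 1.1240386 [ 0.479 -0.056  0.221]
196 1.1528633 [ 0.49  -0.037  0.202]
198 1.1185404 [ 0.474 -0.065  0.214]
200 1.117487 [ 0.472 -0.069  0.21 ]
202 1.1233472 [ 0.473 -0.067  0.202]
204 1.144818 [ 0.481 -0.053  0.186]
206 1.1459787 [ 0.48  -0.055  0.18 ]
208 1.1462172 [ 0.478 -0.058  0.175]
210 1.1572034 [ 0.482 -0.052  0.164]
212 1.2559754 [0.522 0.018 0.107]
214 1.2420417 [0.514 0.005 0.109]
216 1.1972672 [ 0.494 -0.031  0.128]
218 1.1939794 [ 0.491 -0.036  0.124]
220 1.1815726 [ 0.485 -0.048  0.126]
222 1.1720195 [ 0.479 -0.058  0.126]
224 1.1783347 [ 0.48  -0.056  0.117]
```

View pics/side3.png

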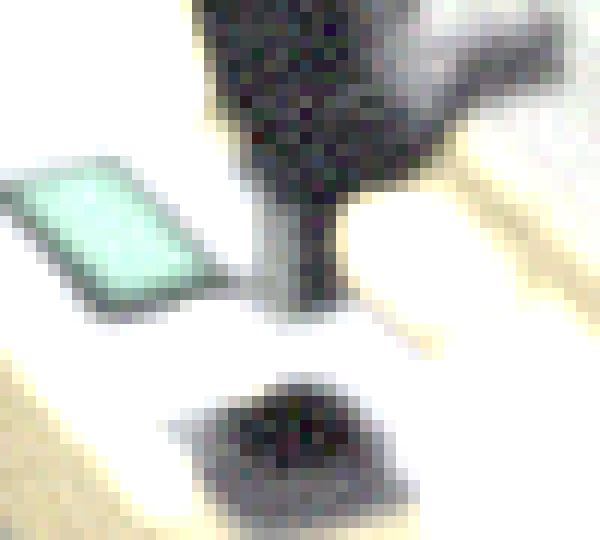

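The side view shows the fingertips at about z 0.158 by depth (pixel (325,211)). That is roughly 40 mm higher than the TCP reading and nose length imply, and there is still clear panel between tip and button. I'll go down carefully by force.

Emit:
drive_tool(
  steps=[
    [0,[0,0,8],[0,0,0]],
    [0,[0,0,8],[0,0,0]],
    [0,[0,0,4],[0,0,0]],
    [0,[0,0,0],[0,0,0]],
    [0,[0,0,0],[0,0,0]],
  ],
)

```text
t: 4.05
ee_pos: [0.4867, -0.0421, 0.1198]
orientation: [0.014, 1.0, 0.0, -0.001]
ft_force: [-0.9, -0.2, 0.3]
width: -0.0
```

```bash
python3 -c "
from h import *
rel([.488,-.042,.14])
p,d=manip.read_camera('side');p=p[:,:,::-1]
c=p[185:230,300:350]
c=cv2.convertScaleAbs(c,alpha=2.2,beta=10)
cv2.imwrite('pics/side4.png',cv2.resize(c,None,fx=12,fy=12,interpolation=cv2.INTER_NEAREST))
"
```

```text
t 4.05 q [-0.315  0.243  1.817 -0.     1.083 -1.858] pos [ 0.4867 -0.0421  0.1198] w -7.5036370178209515e-06 F [-0.9 -0.2  0.3]
[[-1.     0.028 -0.001]
 [ 0.028  1.     0.   ]
 [ 0.001  0.    -1.   ]]
toolshift mm [ -1.3   0.2 -20.2]
```

View pics/side4.png

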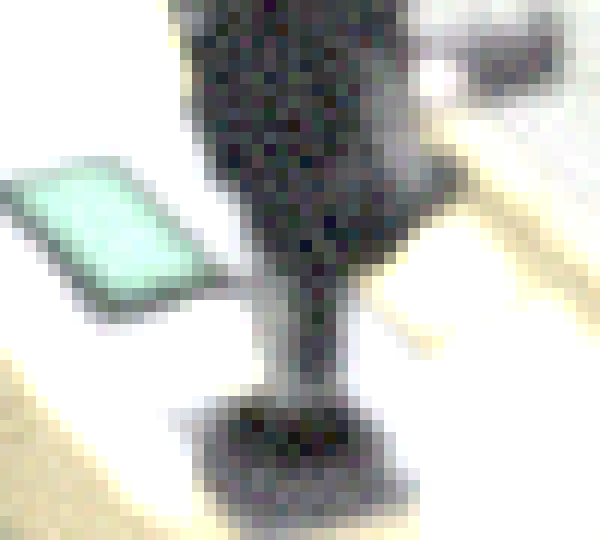

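The tip is now just behind the button's top edge in this view, at about (325.5,218) against the button at (324.6,220). Still no contact, so I'll continue in small steps.

Emit:
drive_tool(
  steps=[
    [0,[0,0,3],[0,0,0]],
    [0,[0,0,3],[0,0,0]],
    [0,[0,0,0],[0,0,0]],
    [0,[0,0,0],[0,0,0]],
  ],
)

```text
t: 4.43
ee_pos: [0.487, -0.0422, 0.1143]
orientation: [0.014, 1.0, 0.0, -0.0]
ft_force: [-0.1, 0.6, -0.0]
width: 0.002
```

Emit:
drive_tool(
  steps=[
    [0,[0,0,3],[0,0,0]],
    [0,[0,0,0],[0,0,0]],
    [0,[0,0,0],[0,0,0]],
  ],
)

```text
t: 4.68
ee_pos: [0.4874, -0.0424, 0.1116]
orientation: [0.014, 1.0, -0.0, 0.0]
ft_force: [-0.2, -0.6, 2.9]
width: -0.004
```

Emit:
drive_tool(
  steps=[
    [0,[0,0,3],[0,0,0]],
    [0,[0,0,0],[0,0,0]],
    [0,[0,0,0],[0,0,0]],
  ],
)

```text
t: 4.93
ee_pos: [0.4875, -0.0424, 0.1087]
orientation: [0.014, 1.0, -0.0, 0.0]
ft_force: [-0.1, 0.6, 3.9]
width: 0.001
```

Emit:
drive_tool(
  steps=[
    [0,[0,0,2],[0,0,0]],
    [0,[0,0,2],[0,0,0]],
    [0,[0,0,0],[0,0,0]],
    [0,[0,0,0],[0,0,0]],
  ],
)

```text
t: 5.27
ee_pos: [0.4876, -0.0424, 0.1073]
orientation: [0.014, 1.0, -0.0, 0.001]
ft_force: [-7.1, 2.2, 26.9]
width: -0.0
```

The button bottomed: spring force of about 3–4 N, then a hard stop at a TCP reading of 0.107. So the fingertips effectively sit about 10 mm behind the reported TCP, not 25 mm ahead. Retreating now.

Emit:
drive_tool(
  steps=[
    [0,[0,0,0],[0,0,0]],
    [0,[0,0,-6],[0,0,0]],
    [0,[0,0,-10],[0,0,0]],
    [0,[0,0,-30],[0,0,0]],
    [0,[0,0,-40],[0,0,0]],
    [0,[0,0,-40],[0,0,0]],
    [0,[0,0,0],[0,0,0]],
    [0,[0,0,0],[0,0,0]],
    [0,[0,0,0],[0,0,0]],
  ],
)

```text
t: 6.02
ee_pos: [0.4866, -0.0421, 0.2299]
orientation: [0.014, 1.0, 0.0, -0.0]
ft_force: [1.0, 0.3, -0.0]
width: -0.004
```

```bash
python3 -c "
from h import *
rel([.40,.079,.25])
p,d=manip.read_camera('side');p=p[:,:,::-1]
c=p[80:240,270:430]
cv2.imwrite('pics/side5.png',cv2.resize(c,None,fx=3.7,fy=3.7,interpolation=cv2.INTER_CUBIC))
o=manip.get_obs()['ee_pos']
print(proj('side',[o+[0,0,k] for k in(-.025,0,.01,.048,.06,.1,.15)]))
"
```

```text
t 6.0167 q [-0.315  0.139  1.656 -0.     1.347 -1.858] pos [ 0.4866 -0.0421  0.2299] w -0.004133246355514647 F [ 1.   0.3 -0. ]
[[-1.     0.028 -0.001]
 [ 0.028  1.     0.   ]
 [ 0.001  0.    -1.   ]]
toolshift mm [ 90.  118.6 -20. ]
[[324.82792076 196.5244159 ]
 [324.94719513 189.06410745]
 [324.99568306 186.0319911 ]
 [325.18414456 174.25058039]
 [325.24508569 170.44219805]
 [325.45340558 157.42836954]
 [325.72564373 140.4323864 ]]
```

View pics/side5.png

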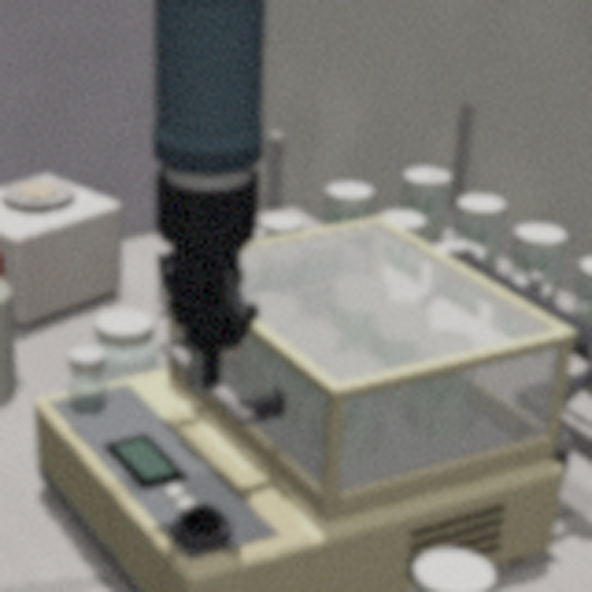

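The button is black and standing up again, and the hood is still shut. The tip projects 10–15 mm above the TCP, as I found by touch. Next I'll pitch the tool 45° forward and slide over in front of the bar.

Emit:
drive_tool(
  steps=[
    [0,[0,17.3,0],[0,-6.5,0]],
    [0,[0,17.3,0],[0,-6.5,0]],
    [0,[0,17.3,0],[0,-6.5,0]],
    [0,[0,17.3,0],[0,-6.5,0]],
    [0,[0,17.3,0],[0,-6.5,0]],
    [0,[0,17.3,0],[0,-6.5,0]],
    [0,[0,17.3,0],[0,-6,0]],
    [0,[0,0,0],[0,0,0]],
    [0,[0,0,0],[0,0,0]],
    [0,[0,0,0],[0,0,0]],
  ],
)

```text
t: 6.9
ee_pos: [0.4913, 0.0786, 0.2307]
orientation: [0.013, 0.924, -0.005, 0.382]
ft_force: [0.7, 0.4, 0.8]
width: 0.002
```

```bash
python3 -c "
from h import *
rel([.494,.079,.195])
for n in('top','side'):
    p,d=manip.read_camera(n);p=p[:,:,::-1]
    c=p[140:260,220:380] if n=='top' else p[90:230,270:430]
    cv2.imwrite(f'pics/{n}6.png',cv2.resize(c,None,fx=4,fy=4,interpolation=cv2.INTER_CUBIC))
R=Ro.from_quat(manip.get_obs()['orientation']).as_matrix();o=manip.get_obs()['ee_pos']
print(proj('side',[o-.01*R[:,2],o-.05*R[:,2],o-.2*R[:,2],[.556,.079,.178]]),proj('top',[o-.01*R[:,2],o-.05*R[:,2]]))
"
```

```text
t 6.9 q [-0.11  -0.245  2.293  0.186  0.316 -1.806] pos [0.4913 0.0786 0.2307] w 0.0020768161191141257 F [0.7 0.4 0.8]
[[-0.708  0.028  0.706]
 [ 0.02   1.    -0.02 ]
 [-0.706 -0.    -0.708]]
toolshift mm [23.3  0.5 27.2]
[[306.24440954 169.99301546]
 [297.75128155 163.39532763]
 [262.29150306 135.83875074]
 [325.47316386 182.39886743]] [[285.27958776 211.42428825]
 [284.41091599 220.41876625]]
```

View pics/side6.png

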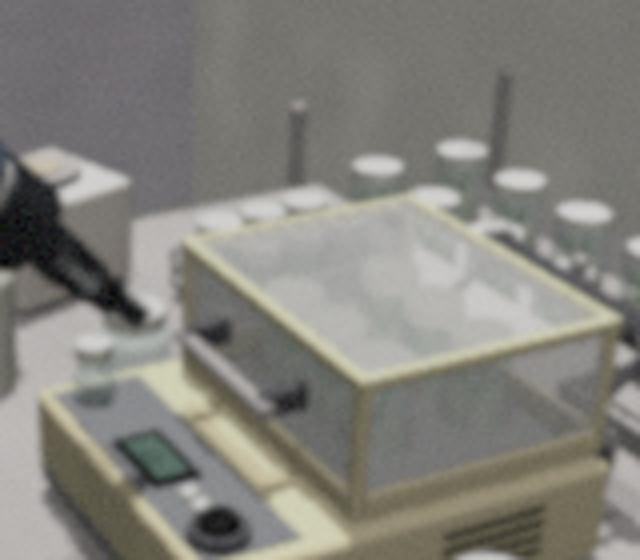

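View pics/top6.png

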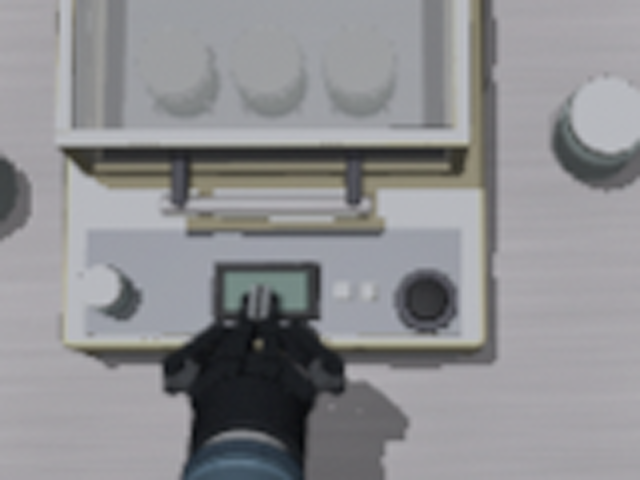

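The fingertip shows at (307,169.5) in the side view and (285.5,211) in the top view. Both match the +10 mm offset, and it is centred on the bar. Joint 5 has little margin, so I'll move forward as well as down.

Emit:
drive_tool(
  steps=[
    [0,[4,0,11],[0,0,0]],
    [0,[4,0,11],[0,0,0]],
    [0,[4,0,12],[0,0,0]],
    [0,[4,0,12],[0,0,0]],
    [0,[4,0,12],[0,0,0]],
    [0,[3,0,11],[0,0,0]],
    [0,[0,0,0],[0,0,0]],
    [0,[0,0,0],[0,0,0]],
  ],
)

```text
t: 7.67
ee_pos: [0.519, 0.0677, 0.1875]
orientation: [0.011, 0.929, 0.003, 0.37]
ft_force: [-1.0, 0.2, 0.1]
width: -0.002
```

```bash
python3 -c "
from h import *
rel([.551,.079,.138])
"
```

```text
t 7.6667 q [-0.162 -0.108  2.306  0.515  0.221 -2.172] pos [0.519  0.0677 0.1875] w -0.002168225249130785 F [-1.   0.2  0.1]
[[-0.726  0.018  0.687]
 [ 0.022  1.    -0.003]
 [-0.687  0.013 -0.727]]
toolshift mm [11.  11.3 57.9]
```

Joint 5 hit its limit, so 45° is too flat here. I'll go steeper, to 60° down, and re-centre.

Emit:
drive_tool(
  steps=[
    [0,[0,0,-12],[0,6.7,0]],
    [0,[0,0,-10],[0,6.7,0]],
    [0,[0,0,0],[0,0,0]],
    [0,[0,0,0],[0,0,0]],
  ],
)

```text
t: 8.0
ee_pos: [0.5116, 0.0746, 0.2016]
orientation: [0.004, 0.957, 0.011, 0.291]
ft_force: [1.0, -0.2, 0.2]
width: -0.002
```

```bash
python3 -c "
from h import *
rel([.508,.079,.195])
print(np.degrees(Ro.from_matrix(Ro.from_quat(manip.get_obs()['orientation']).as_matrix().T@np.array([[-.866,.03,.5],[.026,1,-.015],[-.5,0,-.866]])).as_rotvec()))
"
```

```text
t 8.0 q [-0.143 -0.11   2.15   0.196  0.525 -1.846] pos [0.5116 0.0746 0.2016] w -0.0023972495915387635 F [ 1.  -0.2  0.2]
[[-0.83   0.002  0.558]
 [ 0.014  1.     0.018]
 [-0.558  0.023 -0.83 ]]
toolshift mm [6.8 4.3 3.5]
[1.98867686 3.87539978 0.68101903]
```

Emit:
drive_tool(
  steps=[
    [0,[6.8,4.3,3.5],[2,3.9,0.7]],
    [0,[0,0,15],[0,0,0]],
    [0,[0,0,15],[0,0,0]],
    [0,[0,0,0],[0,0,0]],
    [0,[0,0,0],[0,0,0]],
  ],
)

```text
t: 8.42
ee_pos: [0.519, 0.0795, 0.1649]
orientation: [0.014, 0.967, -0.002, 0.256]
ft_force: [-0.7, -0.3, 0.5]
width: 0.001
```

```bash
python3 -c "
from h import *
rel([.543,.079,.134])
for n in('top','side'):
    p,d=manip.read_camera(n);p=p[:,:,::-1]
    c=p[140:260,220:380] if n=='top' else p[110:230,270:430]
    cv2.imwrite(f'pics/{n}7.png',cv2.resize(c,None,fx=4.5,fy=4.5,interpolation=cv2.INTER_CUBIC))
"
```

```text
t 8.4167 q [-0.081 -0.007  2.121  0.059  0.512 -1.666] pos [0.519  0.0795 0.1649] w 0.0006758165197976585 F [-0.7 -0.3  0.5]
[[-0.869  0.029  0.494]
 [ 0.027  1.    -0.011]
 [-0.494  0.003 -0.869]]
toolshift mm [-5.7  0.1 38.7]
```

View pics/side7.png

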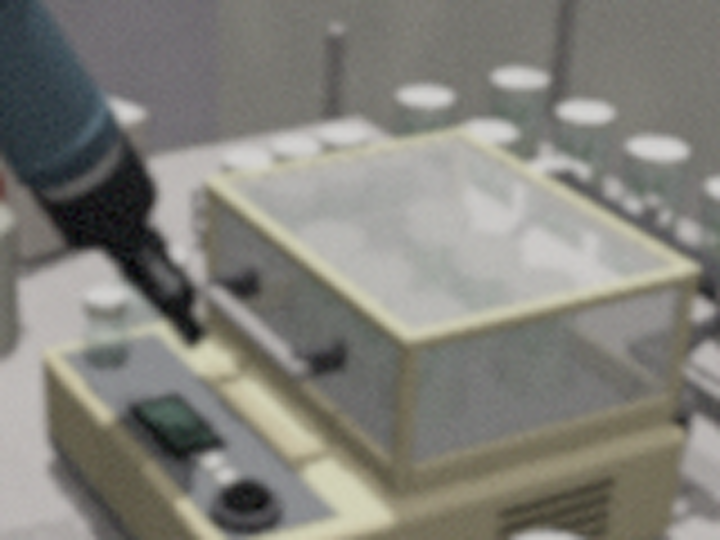

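View pics/top7.png

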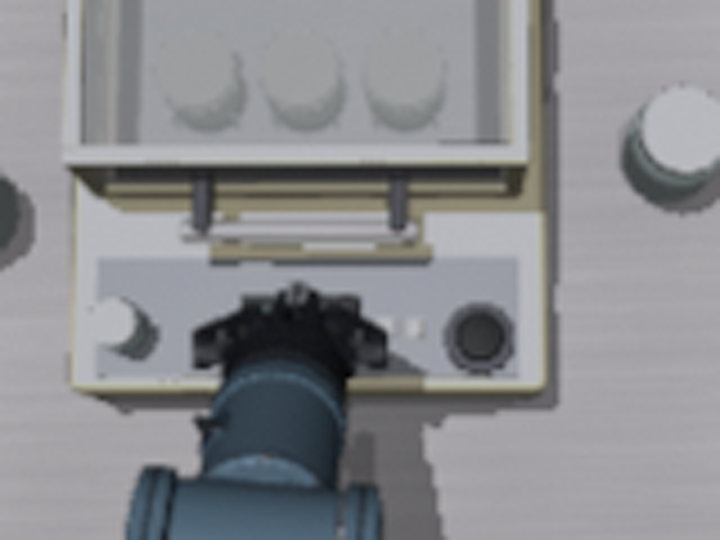

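The tip is at top-view zoom (297,287), centred in front of the bar (180–415, 232) and clear of the deck. Now I'll slide it in under the bar.

Emit:
drive_tool(
  steps=[
    [0,[-2,0,10],[0,0,0]],
    [0,[-2,0,10],[0,0,0]],
    [0,[-1.5,0,10],[0,0,0]],
    [0,[0,0,8.5],[0,0,0]],
    [0,[0,0,0],[0,0,0]],
    [0,[0,0,0],[0,0,0]],
  ],
)

```text
t: 9.02
ee_pos: [0.5436, 0.0783, 0.1345]
orientation: [0.015, 0.967, -0.003, 0.255]
ft_force: [-1.0, -0.5, 0.7]
width: -0.002
```

```bash
python3 -c "
from h import *
rel([.5565,.079,.1413])
for n in('top','side'):
    p,d=manip.read_camera(n);p=p[:,:,::-1]
    c=p[140:260,220:380] if n=='top' else p[140:230,280:400]
    cv2.imwrite(f'pics/{n}8.png',cv2.resize(c,None,fx=4.5 if n=='top' else 6,fy=4.5 if n=='top' else 6,interpolation=cv2.INTER_CUBIC))
"
```

```text
t 9.0167 q [-0.078  0.087  2.115  0.063  0.425 -1.669] pos [0.5436 0.0783 0.1345] w -0.0021942714649740847 F [-1.  -0.5  0.7]
[[-0.869  0.03   0.493]
 [ 0.027  1.    -0.012]
 [-0.493  0.003 -0.87 ]]
toolshift mm [-14.5   1.1   0.4]
```

View pics/side8.png

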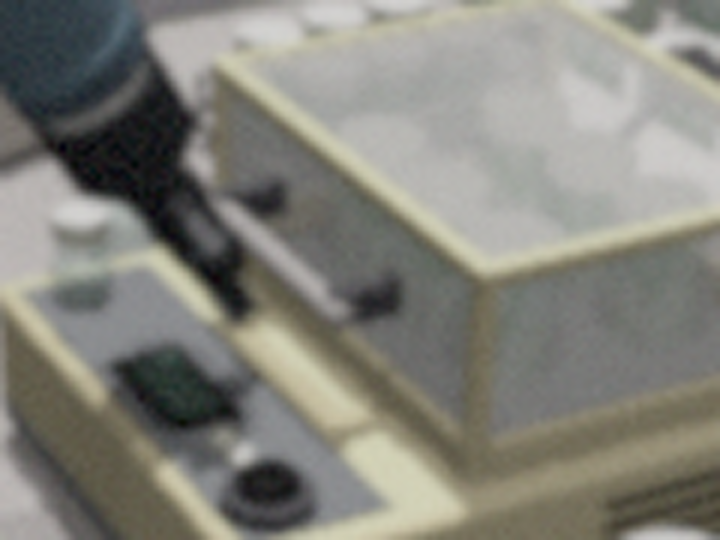

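View pics/top8.png

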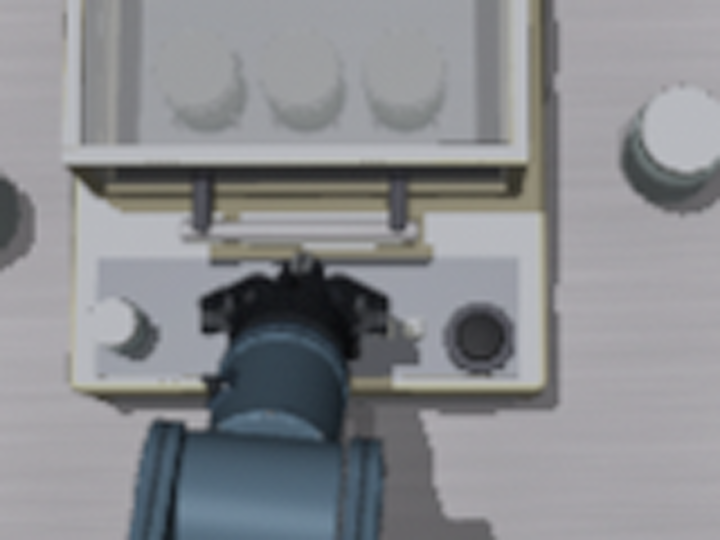

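The finger is under the bar: side-view tip (318,193), below and in front of the bar, and nothing is touched. I'll work out the arc as pure translation in tool axes.

```bash
python3 -c "
from h import *
R=Ro.from_quat(manip.get_obs()['orientation']).as_matrix()
th=np.arange(0,.68,.035);f=.204+th
c=np.cos(np.radians(-1.7));s=np.sin(np.radians(-1.7))
P=np.c_[-296*np.cos(f)*c,-296*np.cos(f)*s,296*np.sin(f)]
for t,x in zip(th[1:],np.diff(P,axis=0)@R):print(t.round(3),x.round(1))
"
```

```text
0.035 [-7.   0.  -7.7]
0.07 [-7.2  0.  -7.4]
0.105 [-7.5  0.  -7.1]
0.14 [-7.7  0.  -6.9]
0.175 [-8.   0.  -6.6]
0.21 [-8.2  0.  -6.3]
0.245 [-8.4  0.  -6. ]
0.28 [-8.6  0.  -5.7]
0.315 [-8.8  0.  -5.4]
0.35 [-9.   0.  -5.1]
0.385 [-9.2  0.  -4.8]
0.42 [-9.3  0.  -4.5]
0.455 [-9.5  0.  -4.1]
0.49 [-9.6  0.  -3.8]
0.525 [-9.8  0.  -3.5]
0.56 [-9.9  0.  -3.1]
0.595 [-10.    0.   -2.8]
0.63 [-10.1   0.   -2.4]
0.665 [-10.1   0.   -2.1]
```

Emit:
drive_tool(
  steps=[
    [0,[-5,0,0],[0,0,0]],
    [0,[-5,0,0],[0,0,0]],
    [0,[-3,0,0],[0,0,0]],
    [0,[0,0,0],[0,0,0]],
    [0,[0,0,0],[0,0,0]],
  ],
)

```text
t: 9.53
ee_pos: [0.5554, 0.0781, 0.1425]
orientation: [0.015, 0.966, -0.003, 0.256]
ft_force: [-1.7, 0.0, -0.2]
width: 0.0
```

First arc rows, to about 0.15 rad commanded.

Emit:
drive_tool(
  steps=[
    [0,[-7,0,-7.7],[0,0,0]],
    [0,[-7.2,0,-7.4],[0,0,0]],
    [0,[-7.5,0,-7.1],[0,0,0]],
    [0,[-7.7,0,-6.9],[0,0,0]],
    [0,[0,0,0],[0,0,0]],
  ],
)

```text
t: 9.95
ee_pos: [0.5658, 0.0778, 0.1827]
orientation: [0.014, 0.967, -0.003, 0.256]
ft_force: [-5.4, -0.1, 0.9]
width: -0.001
```

```bash
python3 -c "
from h import *
rel([.5554,.078,.1425])
for n in('side',):
    p,d=manip.read_camera(n);p=p[:,:,::-1]
    c=p[110:230,280:400]
    cv2.imwrite(f'pics/{n}9.png',cv2.resize(c,None,fx=4.5,fy=4.5,interpolation=cv2.INTER_CUBIC))
"
```

```text
t 9.95 q [-0.075  0.055  2.005  0.046  0.566 -1.648] pos [0.5658 0.0778 0.1827] w -0.000854695206739249 F [-5.4 -0.1  0.9]
[[-0.869  0.029  0.494]
 [ 0.027  1.    -0.012]
 [-0.494  0.002 -0.869]]
toolshift mm [28.9 -0.2 29.8]
```

View pics/side9.png

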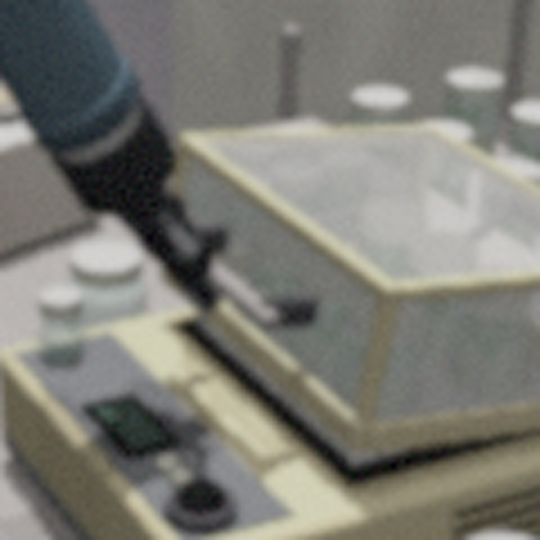

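The hood is lifting: a dark gap has opened at its base, and the bar rests on the finger at zoom (235,285). Continuing.

Emit:
drive_tool(
  steps=[
    [0,[-8,0,-6.6],[0,0,0]],
    [0,[-8.2,0,-6.3],[0,0,0]],
    [0,[-8.4,0,-6],[0,0,0]],
    [0,[-8.6,0,-5.7],[0,0,0]],
    [0,[-8.8,0,-5.4],[0,0,0]],
    [0,[-9,0,-5.1],[0,0,0]],
    [0,[-9.2,0,-4.8],[0,0,0]],
  ],
)

```text
t: 10.58
ee_pos: [0.5977, 0.0768, 0.2462]
orientation: [0.014, 0.967, -0.002, 0.255]
ft_force: [-4.1, -0.2, -0.4]
width: -0.001
```

```bash
python3 -c "
from h import *
rel([.5554,.078,.1425])
for n in('side',):
    p,d=manip.read_camera(n);p=p[:,:,::-1]
    c=p[70:230,270:430]
    cv2.imwrite(f'pics/{n}10.png',cv2.resize(c,None,fx=3.7,fy=3.7,interpolation=cv2.INTER_CUBIC))
"
```

```text
t 10.5833 q [-0.072  0.044  1.843  0.034  0.74  -1.632] pos [0.5977 0.0768 0.2462] w -0.0011416941309594037 F [-4.1 -0.2 -0.4]
[[-0.87   0.029  0.493]
 [ 0.027  1.    -0.012]
 [-0.493  0.003 -0.87 ]]
toolshift mm [87.9 -0.3 69.3]
```

View pics/side10.png

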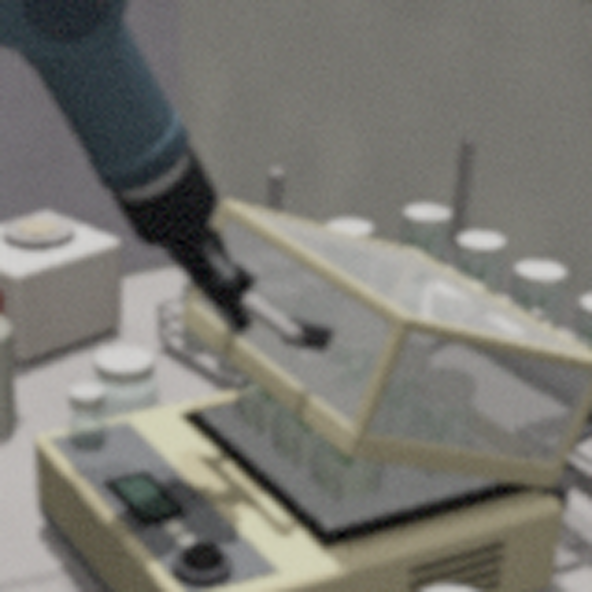

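The hood is at about 0.37 rad and the finger is steady on the bar. Continuing past balance at the same slow rate.

Emit:
drive_tool(
  steps=[
    [0,[-9.3,0,-4.5],[0,0,0]],
    [0,[-9.5,0,-4.1],[0,0,0]],
    [0,[-9.6,0,-3.8],[0,0,0]],
    [0,[-9.8,0,-3.5],[0,0,0]],
    [0,[-9.9,0,-3.1],[0,0,0]],
    [0,[-10,0,-2.8],[0,0,0]],
    [0,[-10,0,-2.4],[0,0,0]],
  ],
)

```text
t: 11.22
ee_pos: [0.6464, 0.075, 0.3017]
orientation: [0.015, 0.966, -0.003, 0.256]
ft_force: [-1.1, 0.5, 0.3]
width: -0.003
```

```bash
python3 -c "
from h import *
rel([.5554,.078,.1425])
for n in('side',):
    p,d=manip.read_camera(n);p=p[:,:,::-1]
    c=p[70:230,270:430]
    cv2.imwrite(f'pics/{n}11.png',cv2.resize(c,None,fx=3.7,fy=3.7,interpolation=cv2.INTER_CUBIC))
"
```

```text
t 11.2167 q [-0.068  0.091  1.653  0.027  0.879 -1.62 ] pos [0.6464 0.075  0.3017] w -0.00263824335883485 F [-1.1  0.5  0.3]
[[-0.868  0.03   0.496]
 [ 0.027  1.    -0.013]
 [-0.496  0.002 -0.868]]
toolshift mm [158.   -0.   93.1]
```

View pics/side11.png

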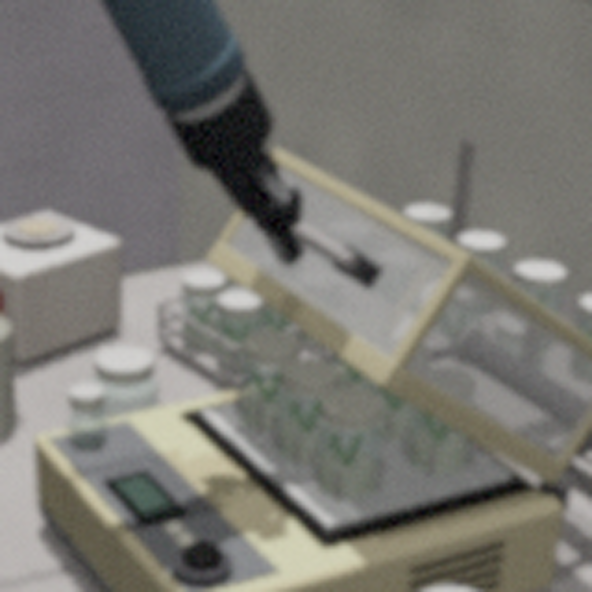

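The hood is at about 0.6 rad, past balance, with almost no force left. One more gentle row, then wait and back off outwards.

Emit:
drive_tool(
  steps=[
    [0,[-10,0,-2],[0,0,0]],
    [0,[0,0,0],[0,0,0]],
    [0,[0,0,0],[0,0,0]],
    [0,[5,0,-10],[0,0,0]],
    [0,[10,0,-20],[0,0,0]],
    [0,[10,0,-30],[0,0,0]],
    [0,[10,0,-35],[0,0,0]],
    [0,[10,0,-35],[0,0,0]],
    [0,[0,0,0],[0,0,0]],
  ],
)

```text
t: 12.02
ee_pos: [0.5478, 0.0782, 0.406]
orientation: [0.014, 0.965, -0.003, 0.261]
ft_force: [2.3, 0.4, 0.7]
width: 0.003
```

```bash
python3 -c "
from h import *
rel([.40,.078,.40])
for n in('side',):
    p,d=manip.read_camera(n);p=p[:,:,::-1]
    c=p[30:240,230:430]
    cv2.imwrite(f'pics/{n}12.png',cv2.resize(c,None,fx=2.8,fy=2.8,interpolation=cv2.INTER_CUBIC))
"
```

```text
t 12.0167 q [-0.078 -0.139  1.634  0.03   1.119 -1.625] pos [0.5478 0.0782 0.406 ] w 0.003110620502336601 F [2.3 0.4 0.7]
[[-0.863  0.028  0.504]
 [ 0.026  1.    -0.013]
 [-0.504  0.002 -0.864]]
toolshift mm [130.6  -4.4 -69.3]
```

View pics/side12.png

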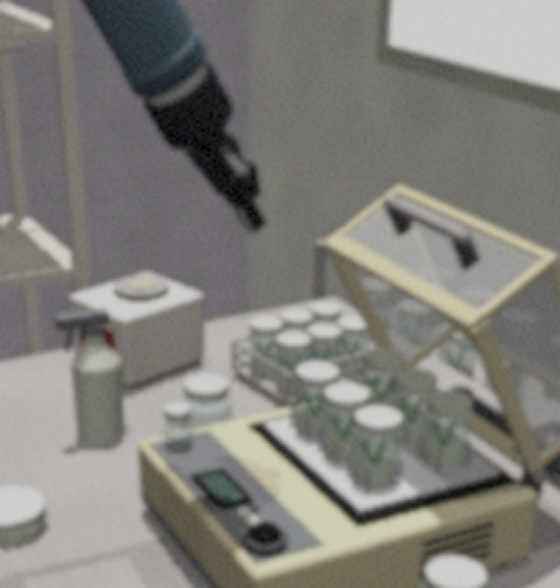

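The hood is swinging open by itself and the tool is clear, with its tip at crop (262,222). I'll back off a little more and wait until it settles.

Emit:
drive_tool(
  steps=[
    [0,[20,0,-25],[0,0,0]],
    [0,[20,0,-25],[0,0,0]],
    [0,[0,0,0],[0,0,0]],
    [0,[0,0,0],[0,0,0]],
    [0,[0,0,0],[0,0,0]],
    [0,[0,0,0],[0,0,0]],
    [0,[0,0,0],[0,0,0]],
    [0,[0,0,0],[0,0,0]],
    [0,[0,0,0],[0,0,0]],
    [0,[0,0,0],[0,0,0]],
    [0,[0,0,0],[0,0,0]],
    [0,[0,0,0],[0,0,0]],
  ],
)

```text
t: 13.07
ee_pos: [0.4909, 0.0792, 0.4221]
orientation: [0.015, 0.967, -0.003, 0.256]
ft_force: [-0.6, -0.0, -0.0]
width: -0.001
```

Emit:
drive_tool(
  steps=[
    [0,[0,0,0],[0,0,0]],
    [0,[0,0,0],[0,0,0]],
    [0,[0,0,0],[0,0,0]],
    [0,[0,0,0],[0,0,0]],
    [0,[0,0,0],[0,0,0]],
    [0,[0,0,0],[0,0,0]],
    [0,[0,0,0],[0,0,0]],
    [0,[0,0,0],[0,0,0]],
    [0,[0,0,0],[0,0,0]],
    [0,[0,0,0],[0,0,0]],
    [0,[0,0,0],[0,0,0]],
    [0,[0,0,0],[0,0,0]],
  ],
)

```text
t: 14.07
ee_pos: [0.4908, 0.0792, 0.4223]
orientation: [0.015, 0.967, -0.003, 0.256]
ft_force: [0.2, 0.4, 0.3]
width: 0.003
```

Emit:
drive_tool(
  steps=[
    [0,[0,0,0],[0,0,0]],
    [0,[0,0,0],[0,0,0]],
    [0,[0,0,0],[0,0,0]],
    [0,[0,0,0],[0,0,0]],
    [0,[0,0,0],[0,0,0]],
    [0,[0,0,0],[0,0,0]],
    [0,[0,0,0],[0,0,0]],
    [0,[0,0,0],[0,0,0]],
    [0,[0,0,0],[0,0,0]],
    [0,[0,0,0],[0,0,0]],
    [0,[0,0,0],[0,0,0]],
    [0,[0,0,0],[0,0,0]],
  ],
)

```text
t: 15.07
ee_pos: [0.4908, 0.0792, 0.4222]
orientation: [0.015, 0.967, -0.003, 0.256]
ft_force: [-0.0, 0.3, 0.4]
width: 0.006
```

```bash
python3 -c "
from h import *
rel([.40,.078,.40])
p,_=manip.read_camera('side'); cv2.imwrite('pics/side13.png',p[:,:,::-1])
q,_=manip.read_camera('top'); cv2.imwrite('pics/top13.png',q[:,:,::-1])
p2,_=manip.read_camera('side'); print('motion',cv2.absdiff(cv2.GaussianBlur(p,(7,7),0),cv2.GaussianBlur(p2,(7,7),0)).max())
"
```

```text
t 15.0667 q [-0.088 -0.246  1.673  0.034  1.197 -1.633] pos [0.4908 0.0792 0.4222] w 0.005521773233564075 F [-0.   0.3  0.4]
[[-0.868  0.03   0.495]
 [ 0.027  1.    -0.013]
 [-0.495  0.002 -0.869]]
toolshift mm [ 89.8  -4.  -25.6]
motion 5
```

View pics/side13.png

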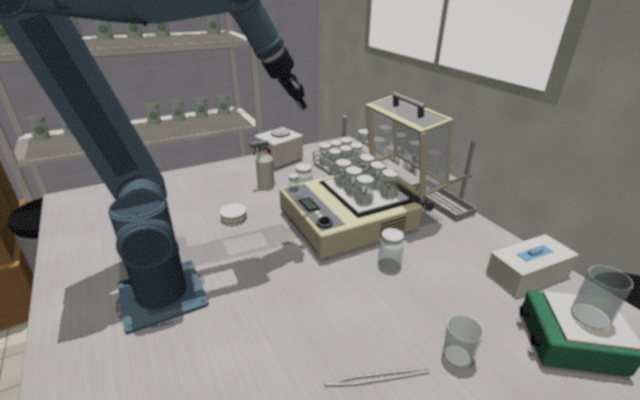

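View pics/top13.png

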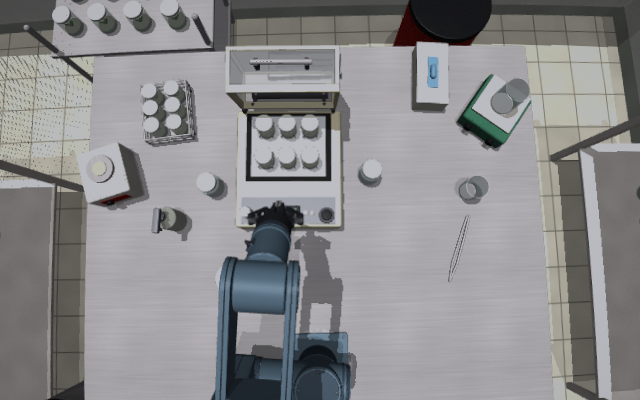

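The hood stands upright with its bar at side (408,103) and top (282,63), motionless. All bystanders are at their first-picture pixels and the arm is clear. I'll check the bar position, then hand in.

```bash
python3 -c "
from h import *
print(proj('side',[.857,.07,.414]),proj('top',[.857,.07,.414]))
print(manip.finish_job())
"
```

```text
[[408.37017865  99.63012775]] [[280.8078056   60.39232479]]
the job is handed in; nothing more can be done
None
```

The stop button was pressed fully down and came back up. The hood was then pushed past its balance point, swung open by itself and stayed there. I handed the job in at about 15 s of the 48 s allowed; no verdict is reported, so these are my own checks.

- **Stop button:** I pressed it with the shut fingertips. The spring gave about 3–4 N, then it hit its stop at about 27 N. The pictures after release show it up with the hood still shut.
- **Hood:** I raised it with the outside of the shut fingers under the bar, at about 0.4 rad/s, until it was at about 0.6 rad. I then backed off and let it swing open.
- **Last checks:** The hood was at rest, with its bar within about 4 pixels of where a fully open hood (1.40 rad) should put it. The stop button was up, the visible bystanders were at their starting pixels, the arm was clear and the measured force was near zero.
- **What disagreed:** When pressing the button, the fingertips turned out to be about 10 mm behind the reported TCP, not 25 mm ahead as `manip.nose_length` says. The side camera also showed them well back, so I used the measured value from then on.
- **What failed:** My first approach to the bar, at 45°, ran into joint 5's limit of 0.22 rad (it read 0.221). I switched to 60° before touching anything.

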